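# Unlock the medicine box with its key and hold it unlocked

### The arm

A 7-joint arm with a two-finger parallel gripper is mounted at the origin on the work surface; the furniture and walls round the work are solid. World frame = base frame: x ahead of the robot, y to its left, z up, the work surface at z = 0. Lengths are in m, angles in degrees, forces in N, time in s.
With the tool pointing down it reaches from about 0.425 to 0.875 m from the base axis. Payload 4.7 kg.
Tool frame: the origin (TCP) lies at the very end of the fingers, on their centre line; the grasp point (between the pads) lies 19 mm behind it (env.grip_point_offset is the distance from the TCP to the grasp point, in m); z points along the fingers, y is the line along which they close (so a half turn about z gives the same grasp; the last joint's range is limited). The gripper opens to 87 mm and grips with 3 to 60 N. Pads are 19 mm wide; open, the fingers measure 117 mm over their backs; the gripper's body (75 mm by 190 mm) begins 51 mm behind the grasp point.
Start: joints at [0.808, 18.392, -4.016, 83.108, 1.295, 78.541, -3.26], TCP at [0.65, -0, 0.223] pointing down, gripper open.
Joint ranges: [-163.93, 163.93], [-17.29, 119.83], [-79.2, 71.16], [3.27, 140.29], [-89.18, 269.18], [5.43, 117.66], [-154.24, 154.24]. Speed limits (degrees/s): [147.25, 147.25, 180, 180, 180, 180, 180].

### API

Orientations are given as [roll, pitch, yaw] about the fixed x, y, z axes, in that order (R = Rz(yaw) Ry(pitch) Rx(roll)).
In Python, from cell import env gives the robot as it stands.
- The arm moves only by the tool jog_arm, never from a script. Its argument "motion" is a list of rows, each an object of numbers: "x", "y", "z": the shift along the tool's x, y, z in cm; "ax", "ay", "az": the turn, a rotation vector about the tool's x, y, z in degrees. In form: [{"x": .., "y": .., "z": .., "ax": .., "ay": .., "az": ..}, ...]. A call has exactly 5 rows; each row shifts and turns the commanded pose from where the row before left it, along the tool's axes as they then stand; what a row does not reach is not made up. A row lasts 1/10 s, in which the tool goes at most 50 mm and 8.59 degrees, less where a joint would pass 70% of its speed; a pose out of reach is approached as far as the arm can. A call is refused whole if a number of a shift passes 5 or a number of a turn 8.59, either way. A call with a gripper value outside its range is refused whole. "claw" is the gripper command: -1 is shut, 1 is fully open, values between are in proportion, set as the call begins (left out, the last holds). The fingers move at their own pace and stop on an object; "squeeze" is the grip in N (left out, the last holds). Time passes only in rows, so rows that do not move let the fingers close, or fill a call up. It gives the time, the measured TCP pose, the force, the opening and the grip force at its end, in the units of the state.
- env.get_obs(): the state, without advancing time (a new reading comes with each control period).
- env.read_camera(name): name is "scene" or "side" or "wrist"; returns the picture (400x640x3 uint8, red, green, blue); there is no depth.
- env.camera_params(name): a dict with "fx", "fy", "cx", "cy" (pixels), "extrinsics" (4x4, takes a point from world to camera coordinates). Camera axes: x right, y up, looking along -z (the intrinsics and any distortion apply to the point x, -y, -z); pixel columns grow to the right and rows downward; lengths in m; the calibration is good to about 2 mm. A picture is of the moment at which its call begins: read the wrist's pose just before it. camera_params takes no time and is no camera call; for the wrist camera it gives the pose at the moment of the call.
- env.sign_off(): hands the job in; it is judged then, once.
The state is a dict: "time_s": time; "qpos": joint angles; "joint_velocities": joint speeds; "effort": joint torques, N m; "tool_pos": TCP position; "tool_rot": TCP orientation; "force": force on the tool from outside, world axes, zero at the start; "wrist_torque": the same for the moment, N m; "grip_width": finger opening in m; "grasp_force": force on a finger pad.
Only numpy, scipy, OpenCV 4.12 (cv2) and the standard library are available. Lean on these libraries where they do the work, as an engineer would, in place of code of your own. Each camera call takes 0.05 s, during which the arm holds its last target. There are 200 camera calls.

### The job

Lift the blue key off the hook of the little key stand, push it fully home into the lock on the lid of the white medicine box (its pins are sticky, so wiggle the key a little if it stops on the way), then turn it a quarter turn clockwise, seen from above, up to its stop. The lock springs back when let go, so finish while still gripping the key and holding it turned and fully home, ready for me to open the lid; leave the salt shaker standing where it is.

Things in the scene. Friction and masses are not known exactly. Their poses are not given: they have to be found in the camera images.
- key: loose key hanging blade down. Origin: middle of its head's underside; z up along the key, y across its width, x through its thickness (along the peg). Blue plastic head 10 (x) x 34 (y) x 44 mm (z 0 to 44), with a window through it in x: 14 mm wide, z 16 to 36. Steel blade below: 5 (x) x 12 (y) x 32 mm long, the last 6 mm a V point. Fits the lock either way round. About 40 g.
- key_stand: wooden key stand, fixed. Origin on the table directly under the hook; the hook points to its -x. Foot 110 x 80 x 12 mm; upright board 60 mm wide (y), its front face at x = 35 mm, its top 168 mm above the table.
- hook (a point): point on the axis of the level steel hook peg, 150 mm up, axes as the stand. Peg 6 mm thick, from the board (x +35 mm) to x -25 mm, where a lip stands 5 mm above the peg's upper side. The key hangs by its window's upper edge within 6 mm of this point: lift it 6 to 13 mm (best 9.5), then draw it 50 mm or more along the stand's -x.
- medicine_box: white steel medicine box, fixed, 150 (x) x 170 (y) x 84 mm, origin under its centre; green cross on the rear half of the lid, the round lock in the front half.
- lock_face (a point): centre of the lock (steel ring 45 mm wide, brass plug) at its upper face, 88 mm up, 35 mm to -x of the box centre; axes as the box. Slot 8 (x) x 15 mm (y) at plug angle 0, 36 mm deep: the key's y goes along the box's y. Fully home, the head's underside lies on this face. Two sprung pins, 13 and 22 mm down on the slot's narrow sides, hold the key up to 8 to 18 N of push, less if it is wiggled +-5 deg.
- lock_plug (a joint): angle of the lock plug, rad: 0 locked, grows clockwise seen from above to a stop at 1.571 (slot along the box's x; red dot on the lid: locked, green dot: turned); 0.15 of play the other way. A spring pulls it back to 0, with 0.13 N m at the quarter turn.
- salt_shaker: glass salt shaker with a grey cap, 44 mm wide, 90 mm tall, loose, standing between the box and the stand; origin under its centre.
- key_hole (a point): the middle of the window in the key's head, 26 mm above the key's origin, axes as the key.
Not all that is in view belongs to the job. What is shaped like the medicine_box but orange is not meant. Of the things that look like the key_stand, take the one that is farthest to the robot's left at the start.

How it is judged:
By the outcome, as a careful person would: the job done as asked, in the order asked, and still so for the second after the job is handed in, while the arm keeps its last pose, push and grip.
It also fails if it takes over 51 s, if anything falls off the work surface, if the arm or the gripper's body presses on something with over 40 N, if the wrist force passes 120 N, or if a joint passes its speed limit or range.

## Working session

There is one attempt and no reset: what is moved stays moved. The work goes in short steps, Python scripts to look and compute and a tool call to move; the robot and the scene stay as the last step left them, time stands still between calls to the robot, and variables do not carry over. Pictures are saved under pics/ and viewed, at most 10 in all, crops included, and the job is handed in when it is done.

Besides the shell and the picture viewer there is one more tool, called after "Call:" as a command line: name --argument value ..., lists and objects as JSON in quotes. jog_arm: Moves the arm, as the interface text tells. Its arguments: {"type":"object","properties":{"motion":{"type":"array"},"claw":{"type":"number"},"squeeze":{"type":"number"}},"required":["motion"]}

```bash
ls; mkdir -p pics; python3 - <<'E'
from cell import env
import cv2
for n in("scene","side","wrist"):
    im=env.read_camera(n); cv2.imwrite(f"pics/{n}0.png",im[:,:,::-1])
    p=env.camera_params(n); print(n,{k:(v if k!="extrinsics" else [[round(float(a),4) for a in r] for r in v]) for k,v in p.items()})
print(env.get_obs())
E
```

```text
pics
scene {'fx': 459.562306378936, 'fy': 459.562306378936, 'cx': 317.306299442752, 'cy': 191.46560666839514, 'extrinsics': [[0.8864, -0.4628, -0.0136, -0.3699], [0.265, 0.4831, 0.8345, -0.1994], [-0.3796, -0.7433, 0.5509, -0.921], [0.0, 0.0, 0.0, 1.0]]}
side {'fx': 469.08013714449976, 'fy': 469.08013714449976, 'cx': 322.6844845978431, 'cy': 201.5831147531785, 'extrinsics': [[-0.9365, -0.3506, 0.0078, 0.3762], [0.1624, -0.4138, 0.8958, -0.1644], [-0.3108, 0.8402, 0.4444, -1.1659], [0.0, 0.0, 0.0, 1.0]]}
wrist {'fx': 331.04188074259673, 'fy': 331.04188074259673, 'cx': 308.8181080282969, 'cy': 198.47632317751493, 'extrinsics': [[1.0, -0.0003, -0.0013, -0.65], [-0.0001, 0.9536, -0.3009, 0.0362], [0.0013, 0.3009, 0.9536, -0.3918], [0.0, 0.0, 0.0, 1.0]]}
{'time_s': 0.15, 'qpos': array([ 0.80922144, 18.43016027, -4.01623468, 83.16035817,  1.2957898 ,
       78.54136196, -3.26149543]), 'joint_velocities': array([ 0.00832266, -0.11409323,  0.01644377, -0.19575251, -0.05231571,
       -0.09369066,  0.01689455]), 'effort': array([ 2.16972071e-04, -4.91794288e+01, -4.04079035e-01, -3.12878716e+01,
       -6.39387709e-02,  4.04033612e-02,  9.90178205e-05]), 'tool_pos': array([ 6.49565785e-01, -6.05951870e-05,  2.21689907e-01]), 'tool_rot': array([-1.79913387e+02,  5.71315099e-03,  8.99995392e+01]), 'force': array([ 0.43244752, -0.40175957, -0.36738774]), 'wrist_torque': array([ 0.00456987,  0.00068484, -0.02417421]), 'grasp_force': 0.0, 'grip_width': 0.08696843977293883}
```

View pics/scene0.png

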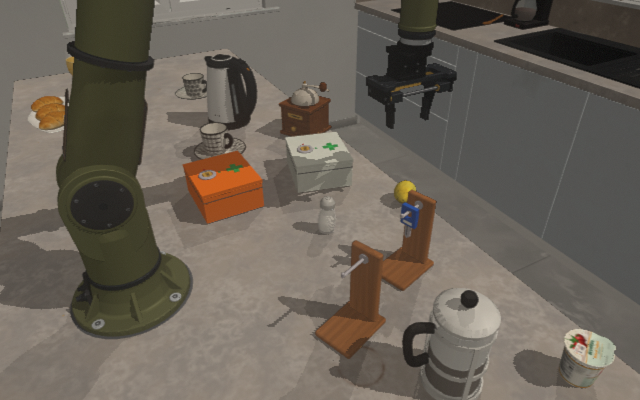

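View pics/side0.png

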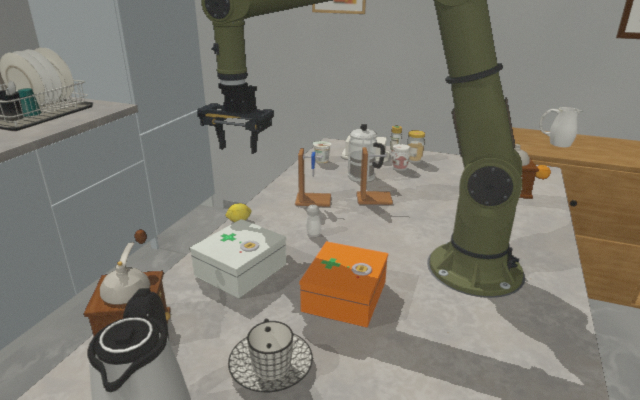

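The scene view shows the white box (318,160), the blue key on the further stand (408,215), the empty decoy stand (355,300) and the shaker (327,215). The side view shows the box (240,255), key (313,163) and shaker (313,222). I'll zoom in on these for measuring.

```bash
python3 - <<'E'
import cv2,numpy as np
s=cv2.imread("pics/scene0.png");d=cv2.imread("pics/side0.png")
c=lambda im,x,y,w,h,k:cv2.resize(im[y:y+h,x:x+w],None,fx=k,fy=k,interpolation=cv2.INTER_CUBIC)
a=c(s,370,180,80,60*2,5)[:600]  # 400x600
b=c(d,290,140,50,75,8) # 400x600
cv2.imwrite("pics/z1.png",np.hstack([a,b]))
a=c(s,280,125,80,75,5);b=c(d,190,215,100,75,5)
o=np.zeros((375,900,3),np.uint8);o[:,:400]=a;o[:,400:]=b
cv2.imwrite("pics/z2.png",cv2.resize(o,(800,333)))
E
```

```text
(no output)
```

View pics/z1.png

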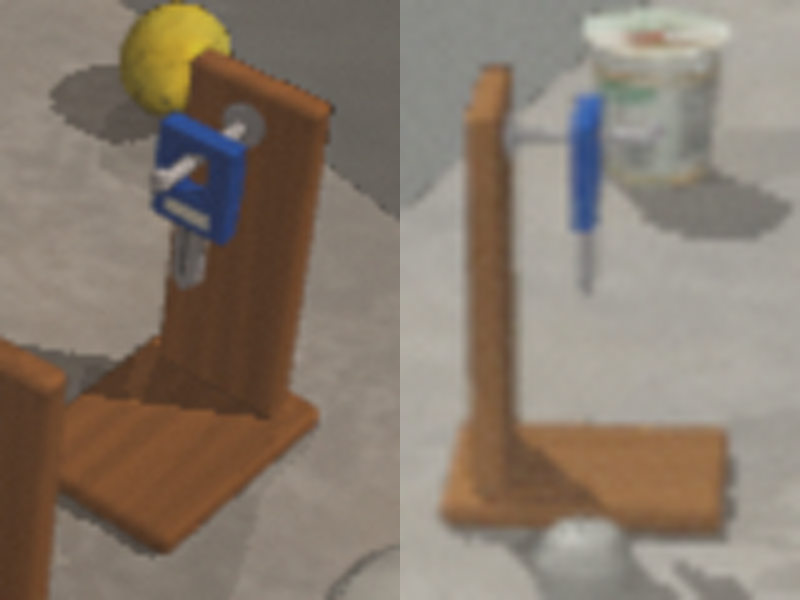

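View pics/z2.png

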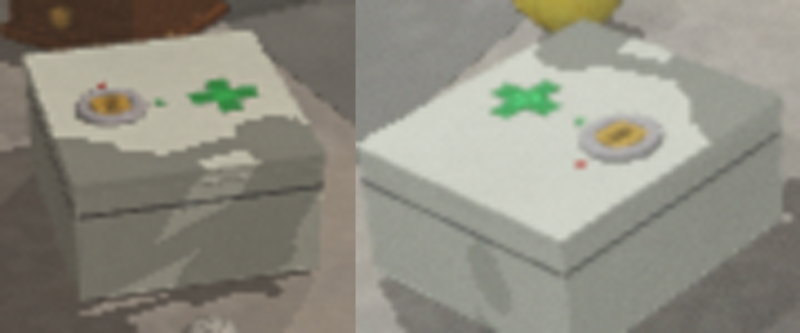

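Left zoom: board top edge runs (197,55) to (328,108), the peg meets the board at (245,122) and its tip is at (158,180). Right zoom: the key is edge-on at (587,160). In the lid zoom the lock is at (112,105) / (621,137) and the cross at (223,96) / (525,98). Next I'll turn these into positions.

```bash
cat > h.py <<'E'
from cell import env
import numpy as np,cv2
from scipy.spatial.transform import Rotation as R
def ray(p,uv):
    E=np.array(p["extrinsics"]);d=np.array([(uv[0]-p["cx"])/p["fx"],-(uv[1]-p["cy"])/p["fy"],-1.])
    r=E[:3,:3].T@d
    return -E[:3,:3].T@E[:3,3], r/np.linalg.norm(r)
def plane(p,uv,z):
    c,r=ray(p,uv); return c+r*(z-c[2])/r[2]
def tri(p1,u1,p2,u2):
    c1,r1=ray(p1,u1);c2,r2=ray(p2,u2)
    s=np.linalg.lstsq(np.c_[r1,-r2],c2-c1,rcond=None)[0]
    a=c1+r1*s[0];b=c2+r2*s[1];return (a+b)/2,np.linalg.norm(a-b)*1000
def proj(p,X):
    E=np.array(p["extrinsics"]);c=E[:3,:3]@np.asarray(X)+E[:3,3]
    return np.array([p["cx"]+p["fx"]*c[0]/-c[2],p["cy"]+p["fy"]*c[1]/c[2]])
E
python3 - <<'E'
from h import *
np.set_printoptions(precision=4,suppress=True)
S=env.camera_params("scene");D=env.camera_params("side")
z1=lambda x,y:(370+x/5,180+y/5); z1r=lambda x,y:(290+(x-400)/8,140+y/8)
z2=lambda x,y:(280+x/4.444,125+y/4.444); z2r=lambda x,y:(190+(x-355.6)/4.444,215+y/4.444)
print("board top ends",plane(S,z1(200,53),.168),plane(S,z1(328,107),.168))
print("peg root/tip S",plane(S,z1(245,122),.15),plane(S,z1(158,182),.15))
print("peg root/tip D",plane(D,z1r(508,137),.15),plane(D,z1r(660,130),.15))
print("foot S",plane(S,z1(315,408),.012),plane(S,z1(165,545),.006),"D",plane(D,z1r(445,505),.012),plane(D,z1r(720,520),.006),plane(D,z1r(727,430),.012))
ims=env.read_camera("scene");imd=env.read_camera("side")
def blob(im,lo,hi,box):
    h=cv2.cvtColor(im,cv2.COLOR_RGB2HSV);m=cv2.inRange(h,lo,hi);k=np.zeros_like(m);x,y,w,hh=box;k[y:y+hh,x:x+w]=m[y:y+hh,x:x+w]
    ys,xs=np.nonzero(k);return (xs.mean(),ys.mean()),len(xs),(xs.min(),xs.max(),ys.min(),ys.max())
for n,lo,hi,b1,b2 in(("key",(105,120,60),(125,255,255),(390,195,40,40),(300,140,30,40)),("cross",(55,100,60),(85,255,255),(320,138,25,15),(219,230,20,15))):
    a=blob(ims,lo,hi,b1);b=blob(imd,lo,hi,b2);print(n,a,b,tri(S,a[0],D,b[0]))
    if n=="cross":print(plane(S,a[0],.084),plane(D,b[0],.084))
print("lock",plane(S,z2(112,105),.088),plane(D,z2r(621,137),.088))
print("lid corners S",[plane(S,z2(*q),.084)for q in((25,55),(252,32),(322,155),(78,188))],"D",[plane(D,z2r(*q),.084)for q in((360,150),(590,22),(778,98),(563,240))])
print("shaker cap",tri(S,(327,200),D,(313,209)))
E
```

```text
board top ends [ 0.538  -0.1691  0.168 ] [ 0.5577 -0.2226  0.168 ]
peg root/tip S [ 0.5417 -0.1959  0.15  ] [ 0.4884 -0.2117  0.15  ]
peg root/tip D [ 0.5357 -0.1886  0.15  ] [ 0.4847 -0.2169  0.15  ]
foot S [ 0.5728 -0.2266  0.012 ] [ 0.4744 -0.2565  0.006 ] D [ 0.5458 -0.1457  0.012 ] [ 0.4462 -0.1836  0.006 ] [ 0.4668 -0.2493  0.012 ]
key ((np.float64(411.1089108910891), np.float64(213.75247524752476)), 202, (np.int64(401), np.int64(418), np.int64(203), np.int64(227))) ((np.float64(312.8421052631579), np.float64(159.23684210526315)), 38, (np.int64(312), np.int64(314), np.int64(152), np.int64(167))) (array([ 0.5139, -0.2063,  0.1417]), np.float64(4.502779326741957))
cross ((np.float64(329.58), np.float64(145.98)), 50, (np.int64(323), np.int64(336), np.int64(143), np.int64(149))) ((np.float64(227.87037037037038), np.float64(237.03703703703704)), 54, (np.int64(222), np.int64(233), np.int64(234), np.int64(240))) (array([0.5665, 0.2118, 0.084 ]), np.float64(0.7717401697752654))
[0.567  0.2122 0.084 ] [0.5659 0.2123 0.084 ]
lock [0.4991 0.2239 0.088 ] [0.4947 0.2343 0.088 ]
lid corners S [array([0.4838, 0.3176, 0.084 ]), array([0.6255, 0.2761, 0.084 ]), array([0.5816, 0.1168, 0.084 ]), array([0.4415, 0.1511, 0.084 ])] D [array([0.6174, 0.2887, 0.084 ]), array([0.5749, 0.1239, 0.084 ]), array([0.4382, 0.1626, 0.084 ]), array([0.4789, 0.3221, 0.084 ])]
shaker cap (array([ 0.4362, -0.0089,  0.08  ]), np.float64(5.934168149224138))
```

```bash
python3 - <<'E'
from h import *
np.set_printoptions(precision=3,suppress=True)
S=env.camera_params("scene");D=env.camera_params("side")
print("press knob",tri(S,(469,298),D,(364,127)),"spout side",plane(S,(498,310),.15))
print("decoy board top",plane(S,(353,243),.168),plane(S,(382,256),.168),"peg tip",plane(S,(345,273),.15))
print("shaker",tri(S,(327,201),D,(313,208)),plane(D,(314,236),0),plane(S,(326,234),0))
print("lemon",plane(S,(405,200),.02),"kettle",tri(S,(222,58),D,(140,302)),"mill knob",tri(S,(323,86),D,(140,236)))
E
```

```text
press knob (array([ 0.424, -0.45 ,  0.184]), np.float64(4.796209358727091)) spout side [ 0.475 -0.466  0.15 ]
decoy board top [ 0.356 -0.253  0.168] [ 0.38  -0.303  0.168] peg tip [ 0.317 -0.293  0.15 ]
shaker (array([ 0.436, -0.012,  0.081]), np.float64(2.6067030527398054)) [0.427 0.    0.   ] [ 0.427 -0.025  0.   ]
lemon [ 0.651 -0.023  0.02 ] kettle (array([0.428, 0.642, 0.238]), np.float64(19.383144922988265)) mill knob (array([0.649, 0.403, 0.175]), np.float64(2.4871429761401482))
```

Call:
jog_arm --motion '[{"x":-4,"y":-2.8},{"x":-4,"y":-2.8},{"x":-4,"y":-2.8},{"x":-4,"y":-2.8},{"x":-4,"y":-2.8}]'

```text
$.motion[0]: bad value
```

Call:
jog_arm --motion '[{"x":-4,"y":-2.8,"z":0,"ax":0,"ay":0,"az":0},{"x":-4,"y":-2.8,"z":0,"ax":0,"ay":0,"az":0},{"x":-4,"y":-2.8,"z":0,"ax":0,"ay":0,"az":0},{"x":-4,"y":-2.8,"z":0,"ax":0,"ay":0,"az":0},{"x":-4,"y":-2.8,"z":0,"ax":0,"ay":0,"az":0}]'

```text
time_s: 0.75
tool_pos: [0.5086, -0.2015, 0.2227]
tool_rot: [180.0, 0.0, 90.0]
force: [-0.4, -0.3, 0.4]
grip_width: 0.087
grasp_force: 0.0
```

Call:
jog_arm --motion '[{"x":0,"y":0,"z":0,"ax":0,"ay":0,"az":-8.5},{"x":0,"y":0,"z":0,"ax":0,"ay":0,"az":-8.5},{"x":0,"y":0,"z":0,"ax":0,"ay":0,"az":-8.5},{"x":0,"y":0,"z":0,"ax":0,"ay":0,"az":-8.5},{"x":0,"y":0,"z":0,"ax":0,"ay":0,"az":-8.5}]'

```text
time_s: 1.25
tool_pos: [0.5099, -0.2, 0.2225]
tool_rot: [180.0, 0.0, 132.9]
force: [0.4, -0.3, 0.3]
grip_width: 0.0871
grasp_force: 0.0
```

Call:
jog_arm --motion '[{"x":0,"y":0,"z":0,"ax":0,"ay":0,"az":-8.5},{"x":0,"y":0,"z":0,"ax":0,"ay":0,"az":-8.5},{"x":0,"y":0,"z":0,"ax":0,"ay":0,"az":-8.5},{"x":0,"y":0,"z":0,"ax":0,"ay":0,"az":-8.5},{"x":0,"y":0,"z":0,"ax":0,"ay":0,"az":-8.5}]'

```text
time_s: 1.75
tool_pos: [0.5099, -0.2, 0.2225]
tool_rot: [180.0, -0.0, 175.4]
force: [1.4, -0.1, 0.2]
grip_width: 0.0872
grasp_force: 0.0
```

Call:
jog_arm --motion '[{"x":0,"y":0,"z":0,"ax":0,"ay":0,"az":-8.5},{"x":0,"y":0,"z":0,"ax":0,"ay":0,"az":-8.5},{"x":0,"y":0,"z":0,"ax":0,"ay":0,"az":-7},{"x":0,"y":0,"z":0,"ax":0,"ay":0,"az":0},{"x":0,"y":0,"z":0,"ax":0,"ay":0,"az":0}]'

```text
time_s: 2.25
tool_pos: [0.5099, -0.2, 0.2225]
tool_rot: [180.0, -0.0, -161.2]
force: [0.4, -0.6, -0.5]
grip_width: 0.0868
grasp_force: 0.0
```

```bash
python3 - <<'E'
from h import *
import json
o=env.get_obs();p=env.camera_params("wrist");im=env.read_camera("wrist");cv2.imwrite("pics/w1.png",im[:,:,::-1])
p["extrinsics"]=np.array(p["extrinsics"]).tolist();json.dump(p,open("w1.json","w"))
print(o["tool_pos"],o["tool_rot"],o["qpos"],o["force"])
E
```

```text
[ 0.50993375 -0.20003485  0.22252806] [ 1.79998525e+02 -3.37438914e-03 -1.61170726e+02] [ 20.36398801   6.08440219  -1.85636621  97.8360953    0.20357605
  76.08633362 127.29838126] [ 0.42812367 -0.63879529 -0.5247159 ]
```

View pics/w1.png

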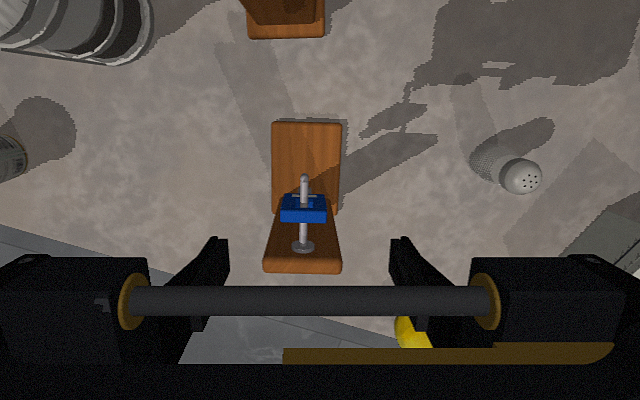

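The wrist view shows the key at (304,207) under the open fingers. The peg runs from its board root (303,246) to the lip (305,175), and the foot corners are at about (274,122) and (339,122). The shaker cap is at (522,176). I'll measure the key and the stand yaw from this.

```bash
python3 - <<'E'
from h import *
import json
np.set_printoptions(precision=4,suppress=True)
p=json.load(open("w1.json"));im=cv2.imread("pics/w1.png");h=cv2.cvtColor(im,cv2.COLOR_BGR2HSV)
m=cv2.inRange(h,(100,120,30),(128,255,255));m[:170]=0;m[250:]=0
ys,xs=np.nonzero(m);print("blue",xs.min(),xs.max(),ys.min(),ys.max())
for r in range(ys.min(),ys.max()+1):
    x=xs[ys==r];print(r,x.min(),x.max(),len(x),im[r,x[len(x)//4]].tolist())
# peg rows: bright grey, low sat
for r in list(range(174,196,3))+list(range(222,246,3)):
    x=np.nonzero((h[r,285:325,1]<60)&(h[r,285:325,2]>70))[0]+285
    if len(x):print("peg",r,x.min(),x.max(),plane(p,(x.mean(),r),.151))
w=cv2.inRange(h,(5,90,30),(20,255,255))
for r in (130,140,150,160,170,180):
    x=np.nonzero(w[r,255:360])[0]+255;print("foot",r,x.min(),x.max(),plane(p,(x.min(),r),.012),plane(p,(x.max()+1,r),.012))
for c in (280,290,300,310,320,330):
    y=np.nonzero(w[105:140,c])[0]+105;print("front",c,y.min(),plane(p,(c,y.min()),.012))
cv2.imwrite("pics/z3.png",cv2.resize(im[165:255,260:350],None,fx=6,fy=6,interpolation=cv2.INTER_CUBIC))
E
```

```text
blue 280 326 193 223
193 287 299 6 [55, 27, 7]
194 285 322 23 [69, 25, 8]
195 284 323 15 [65, 24, 8]
196 285 323 14 [65, 26, 8]
197 284 323 31 [58, 21, 0]
198 283 324 34 [67, 35, 2]
199 283 324 34 [60, 24, 6]
200 283 325 35 [66, 28, 16]
201 282 325 36 [62, 22, 0]
202 282 325 36 [65, 30, 18]
203 282 325 36 [63, 29, 0]
204 282 325 36 [68, 34, 15]
205 281 325 37 [66, 30, 12]
206 281 325 37 [66, 37, 20]
207 281 326 38 [63, 32, 6]
208 281 326 46 [56, 18, 0]
209 281 325 45 [58, 29, 9]
210 280 326 47 [97, 39, 2]
211 280 326 47 [123, 55, 8]
212 280 326 47 [152, 68, 12]
213 280 326 47 [146, 74, 26]
214 280 326 47 [144, 64, 6]
215 280 326 47 [147, 67, 20]
216 280 326 47 [144, 71, 17]
217 280 326 47 [149, 71, 18]
218 280 326 47 [145, 65, 10]
219 280 326 47 [146, 73, 23]
220 280 326 47 [150, 69, 21]
221 281 326 46 [156, 68, 7]
222 283 326 42 [109, 53, 27]
223 322 322 1 [66, 41, 34]
peg 177 301 307 [ 0.4874 -0.2115  0.151 ]
peg 180 301 307 [ 0.4895 -0.2108  0.151 ]
peg 183 300 307 [ 0.4918 -0.2104  0.151 ]
peg 186 300 307 [ 0.4939 -0.2097  0.151 ]
peg 189 300 308 [ 0.496  -0.2086  0.151 ]
peg 192
[... 324 characters left out ...]
51 ]
peg 243 301 305 [ 0.5373 -0.1956  0.151 ]
foot 130 271 341 [ 0.4815 -0.2541  0.012 ] [ 0.4561 -0.1796  0.012 ]
foot 140 271 341 [ 0.492  -0.2509  0.012 ] [ 0.4664 -0.1758  0.012 ]
foot 150 271 340 [ 0.5028 -0.2476  0.012 ] [ 0.4773 -0.1729  0.012 ]
foot 160 272 340 [ 0.5133 -0.2433  0.012 ] [ 0.488  -0.1689  0.012 ]
foot 170 271 339 [ 0.5248 -0.241   0.012 ] [ 0.4993 -0.1659  0.012 ]
foot 180 272 338 [ 0.5358 -0.2364  0.012 ] [ 0.5107 -0.1629  0.012 ]
front 280 121 [ 0.469  -0.2475  0.012 ]
front 290 122 [ 0.4665 -0.2368  0.012 ]
front 300 122 [ 0.4629 -0.2264  0.012 ]
front 310 122 [ 0.4594 -0.216   0.012 ]
front 320 122 [ 0.4558 -0.2056  0.012 ]
front 330 123 [ 0.4533 -0.1948  0.012 ]
```

View pics/z3.png

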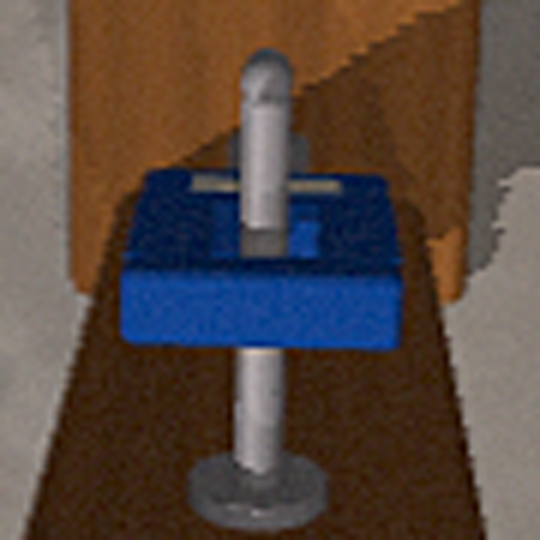

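The zoom shows the key's top face as a bright band, rows 210–222 and columns 280–326. The peg is straight and passes through the window, and the stand yaw comes out at about 17.2°.

```bash
python3 - <<'E'
from h import *
import json
np.set_printoptions(precision=4,suppress=True)
p=json.load(open("w1.json"))
f=lambda u,v:plane(p,(u,v),.161)
print(f(280,216),f(327,216),f(303.5,210),f(303.5,222),f(281,210),f(326.5,209.7))
k=f(303.5,216)
yaw=np.radians(-162.8);tx=np.array([np.cos(yaw),np.sin(yaw)]);ty=np.array([np.sin(yaw),-np.cos(yaw)])
d=k[:2]-np.array([.50993,-.20003]);print(k,"tool move cm",d@tx*100,d@ty*100,"z",22.25-12.4)
# along-axis check vs foot: front edge mid to key
fr=plane(p,(306,122),.012);print("front->key",(k-fr)[:2]@-tx)
E
```

```text
[ 0.518  -0.2193  0.161 ] [ 0.507  -0.1873  0.161 ] [ 0.5082 -0.2048  0.161 ] [ 0.5169 -0.2019  0.161 ] [ 0.5134 -0.22    0.161 ] [ 0.5026 -0.1893  0.161 ]
[ 0.5125 -0.2033  0.161 ] tool move cm -0.1484676067070469 -0.39074331831731085 z 9.85
front->key 0.05437502697792941
```

Call:
jog_arm --motion '[{"x":-0.15,"y":-0.4,"z":0,"ax":0,"ay":0,"az":1.6},{"x":0,"y":0,"z":2.5,"ax":0,"ay":0,"az":0},{"x":0,"y":0,"z":3,"ax":0,"ay":0,"az":0},{"x":0,"y":0,"z":3,"ax":0,"ay":0,"az":0},{"x":0,"y":0,"z":1.25,"ax":0,"ay":0,"az":0}]'

```text
time_s: 2.8
tool_pos: [0.511, -0.2029, 0.1221]
tool_rot: [179.8, -0.2, -162.7]
force: [-0.2, 0.3, 0.6]
grip_width: 0.0871
grasp_force: 0.0
```

Call:
jog_arm --motion '[{"x":0,"y":0,"z":0,"ax":0,"ay":0,"az":0},{"x":0,"y":0,"z":0,"ax":0,"ay":0,"az":0},{"x":0,"y":0,"z":0,"ax":0,"ay":0,"az":0},{"x":0,"y":0,"z":0,"ax":0,"ay":0,"az":0},{"x":0,"y":0,"z":0,"ax":0,"ay":0,"az":0}]' --claw -0.5 --squeeze 15

```text
time_s: 3.3
tool_pos: [0.5134, -0.2035, 0.1261]
tool_rot: [-179.9, 0.1, -162.6]
force: [0.2, -0.3, -1.0]
grip_width: 0.0551
grasp_force: 0.0
```

Call:
jog_arm --motion '[{"x":0,"y":0,"z":0,"ax":0,"ay":0,"az":0},{"x":0,"y":0,"z":0,"ax":0,"ay":0,"az":0},{"x":0,"y":0,"z":0,"ax":0,"ay":0,"az":0},{"x":0,"y":0,"z":0,"ax":0,"ay":0,"az":0},{"x":0,"y":0,"z":0,"ax":0,"ay":0,"az":0}]' --claw -1 --squeeze 15

```text
time_s: 3.8
tool_pos: [0.5128, -0.2033, 0.1252]
tool_rot: [-180.0, 0.0, -162.6]
force: [-0.9, 0.8, 1.0]
grip_width: 0.0337
grasp_force: 15.0
```

Call:
jog_arm --motion '[{"x":0,"y":0,"z":0,"ax":0,"ay":0,"az":0},{"x":0,"y":0,"z":0,"ax":0,"ay":0,"az":0},{"x":0,"y":0,"z":0,"ax":0,"ay":0,"az":0},{"x":0,"y":0,"z":0,"ax":0,"ay":0,"az":0},{"x":0,"y":0,"z":0,"ax":0,"ay":0,"az":0}]' --squeeze 45

```text
time_s: 4.3
tool_pos: [0.5128, -0.2034, 0.1251]
tool_rot: [-180.0, 0.0, -162.6]
force: [-0.0, -0.0, 1.0]
grip_width: 0.0333
grasp_force: 45.0
```

```bash
python3 - <<'E'
from h import *
np.set_printoptions(precision=4,suppress=True)
o=env.get_obs();a=env.read_camera("wrist");b=env.read_camera("side");c=env.read_camera("scene")
k=lambda im,x,y,w,h,s:cv2.resize(im[y:y+h,x:x+w],None,fx=s,fy=s,interpolation=cv2.INTER_CUBIC)
cv2.imwrite("pics/g1.png",np.hstack([k(a,220,150,160,200,2.5),k(b,280,130,60,100,5)[:500],])[:,:,::-1])
print(o["tool_pos"],o["tool_rot"],o["force"],o["wrist_torque"],o["grip_width"],o["grasp_force"])
E
```

```text
[ 0.5128 -0.2034  0.1251] [-179.9915    0.0095 -162.5989] [-0.018  -0.0478  1.018 ] [ 0.0642  0.0008 -0.0391] 0.03325826138820579 45.00030870549381
```

View pics/g1.png

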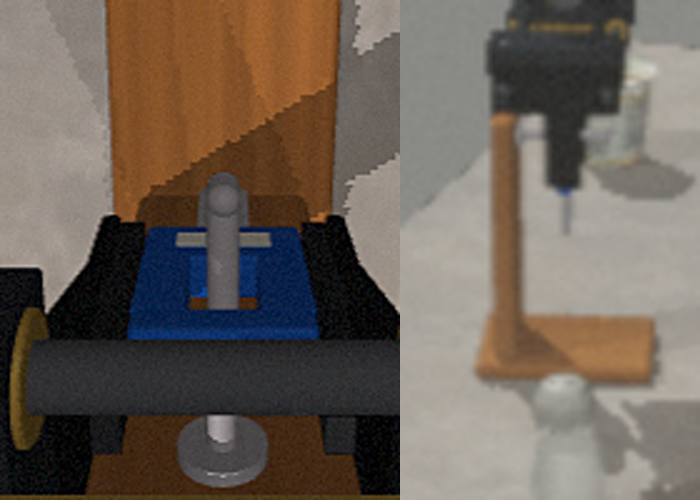

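The key is held square between the pads (width 33 mm) with the peg through its window. Now I'll lift it.

Call:
jog_arm --motion '[{"x":0,"y":0,"z":-0.3,"ax":0,"ay":0,"az":0},{"x":0,"y":0,"z":-0.35,"ax":0,"ay":0,"az":0},{"x":0,"y":0,"z":-0.3,"ax":0,"ay":0,"az":0},{"x":0,"y":0,"z":0,"ax":0,"ay":0,"az":0},{"x":0,"y":0,"z":0,"ax":0,"ay":0,"az":0}]'

```text
time_s: 4.95
tool_pos: [0.5128, -0.2033, 0.1347]
tool_rot: [-180.0, 0.0, -162.6]
force: [-0.3, -0.1, 0.4]
grip_width: 0.0334
grasp_force: 45.0
```

Call:
jog_arm --motion '[{"x":0.6,"y":0,"z":0,"ax":0,"ay":0,"az":0},{"x":1.2,"y":0,"z":0,"ax":0,"ay":0,"az":0},{"x":1.6,"y":0,"z":0,"ax":0,"ay":0,"az":0},{"x":1.6,"y":0,"z":0,"ax":0,"ay":0,"az":0},{"x":1.2,"y":0,"z":0,"ax":0,"ay":0,"az":0}]'

```text
time_s: 5.45
tool_pos: [0.4514, -0.2228, 0.1346]
tool_rot: [-180.0, -0.0, -162.7]
force: [0.3, -0.1, -0.3]
grip_width: 0.0335
grasp_force: 45.0
```

Call:
jog_arm --motion '[{"x":0,"y":0,"z":-1,"ax":0,"ay":0,"az":0},{"x":0,"y":0,"z":-1.5,"ax":0,"ay":0,"az":0},{"x":0,"y":0,"z":-2,"ax":0,"ay":0,"az":0},{"x":0,"y":0,"z":-1.5,"ax":0,"ay":0,"az":0},{"x":0,"y":0,"z":-0.5,"ax":0,"ay":0,"az":0}]'

```text
time_s: 5.95
tool_pos: [0.4551, -0.2222, 0.2023]
tool_rot: [-179.8, 0.2, -162.6]
force: [0.0, -0.6, -0.1]
grip_width: 0.0335
grasp_force: 45.0
```

Call:
jog_arm --motion '[{"x":-0.7,"y":1.4,"z":0,"ax":0,"ay":0,"az":0},{"x":-1.3,"y":2.6,"z":0,"ax":0,"ay":0,"az":0},{"x":-1.8,"y":3.6,"z":0,"ax":0,"ay":0,"az":0},{"x":-2,"y":4,"z":0,"ax":0,"ay":0,"az":0},{"x":-2,"y":4,"z":0,"ax":0,"ay":0,"az":0}]'

```text
time_s: 6.45
tool_pos: [0.4814, -0.048, 0.1996]
tool_rot: [-180.0, 0.0, -162.6]
force: [0.4, -0.1, -0.2]
grip_width: 0.0331
grasp_force: 45.0
```

Call:
jog_arm --motion '[{"x":-2,"y":4,"z":0,"ax":0,"ay":0,"az":0},{"x":-2,"y":4,"z":0,"ax":0,"ay":0,"az":0},{"x":-2,"y":4,"z":0,"ax":0,"ay":0,"az":0},{"x":-2,"y":4,"z":0,"ax":0,"ay":0,"az":0},{"x":-2,"y":4,"z":0,"ax":0,"ay":0,"az":0}]'

```text
time_s: 6.95
tool_pos: [0.517, 0.173, 0.1996]
tool_rot: [180.0, 0.0, -162.6]
force: [0.7, -0.3, 0.9]
grip_width: 0.0334
grasp_force: 45.0
```

Call:
jog_arm --motion '[{"x":-1.5,"y":3,"z":0,"ax":0,"ay":0,"az":0},{"x":-1,"y":1.5,"z":0,"ax":0,"ay":0,"az":0},{"x":0,"y":0,"z":0,"ax":0,"ay":0,"az":4.3},{"x":0,"y":0,"z":0,"ax":0,"ay":0,"az":7},{"x":0,"y":0,"z":0,"ax":0,"ay":0,"az":7}]'

```text
time_s: 7.45
tool_pos: [0.5272, 0.222, 0.1992]
tool_rot: [180.0, -0.0, 178.9]
force: [0.2, 0.7, -0.4]
grip_width: 0.0334
grasp_force: 45.0
```

Call:
jog_arm --motion '[{"x":0,"y":0,"z":0,"ax":0,"ay":0,"az":8},{"x":0,"y":0,"z":0,"ax":0,"ay":0,"az":6},{"x":0,"y":0,"z":0,"ax":0,"ay":0,"az":0},{"x":0,"y":0,"z":0,"ax":0,"ay":0,"az":0},{"x":0,"y":0,"z":0,"ax":0,"ay":0,"az":0}]'

```text
time_s: 7.95
tool_pos: [0.5273, 0.2216, 0.1995]
tool_rot: [-180.0, -0.0, 165.2]
force: [0.8, -0.1, -0.8]
grip_width: 0.0335
grasp_force: 45.0
```

```bash
python3 - <<'E'
from h import *
import json
np.set_printoptions(precision=4,suppress=True)
o=env.get_obs();p=env.camera_params("wrist");im=env.read_camera("wrist");cv2.imwrite("pics/w2.png",im[:,:,::-1])
p["extrinsics"]=np.array(p["extrinsics"]).tolist();json.dump(p,open("w2.json","w"))
print(o["tool_pos"],o["tool_rot"],o["qpos"],o["force"],o["grip_width"])
E
```

```text
[0.5273 0.2216 0.1995] [-179.9987   -0.0027  165.2079] [ -6.7601  10.8129 -21.0987  95.7782   4.0245  74.1583  46.5911] [ 0.8196 -0.078  -0.7635] 0.03351631146851301
```

View pics/w2.png

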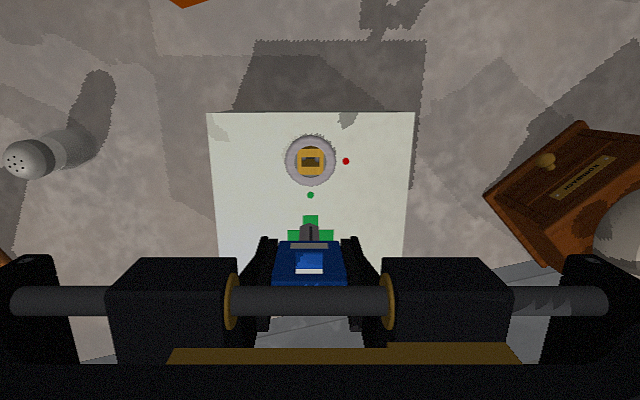

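The wrist view shows the lock ring at (310,160) with its slot along the image rows. The red dot is at (346,161), the green dot at (310,195), and the lid's front edge runs from (207,113) to (414,112). The key, blade tip up, is at about (309,228). Next I'll measure the lock and the blade tip.

```bash
python3 - <<'E'
from h import *
import json
np.set_printoptions(precision=4,suppress=True)
p=json.load(open("w2.json"));im=cv2.imread("pics/w2.png");h=cv2.cvtColor(im,cv2.COLOR_BGR2HSV)
roi=np.zeros(h.shape[:2],np.uint8);roi[125:195,275:340]=255
br=cv2.inRange(h,(10,110,30),(35,255,255))&roi
c=max(cv2.findContours(br,0,2)[0],key=cv2.contourArea);print("brass",cv2.minEnclosingCircle(c),cv2.fitEllipse(c))
lid=cv2.inRange(h,(0,0,190),(180,40,255))
g=cv2.cvtColor(im,cv2.COLOR_BGR2GRAY)
ring=cv2.inRange(g,0,195)&roi;c2=max(cv2.findContours(ring,0,2)[0],key=cv2.contourArea);e=cv2.fitEllipse(c2);print("ring",e,cv2.contourArea(c2),cv2.boundingRect(c2))
sl=cv2.inRange(g,0,100)&roi;sl[:150]=0;sl[172:]=0;sl[:,:298]=0;sl[:,323:]=0
ys,xs=np.nonzero(sl);print("slot",xs.min(),xs.max(),ys.min(),ys.max(),xs.mean(),ys.mean())
for r in range(154,168):print(r,g[r,296:326].tolist())
red=cv2.inRange(h,(0,120,80),(8,255,255))|cv2.inRange(h,(172,120,80),(180,255,255));red[:,:335]=0;red[:,360:]=0;red[:140]=0;red[180:]=0
gr=cv2.inRange(h,(50,100,60),(85,255,255));
def cen(m,a,b,cc,d):
    ys,xs=np.nonzero(m[b:d,a:cc]);return xs.mean()+a,ys.mean()+b
rd=cen(red,335,140,360,180);gd=cen(gr,300,188,320,202);print("dots",rd,gd,plane(p,rd,.0845),plane(p,gd,.0845))
print("ringC",plane(p,e[0],.0875),"brassC",plane(p,cv2.fitEllipse(c)[0],.088))
# lid edges
for r in (125,150,175,200):
    x=np.nonzero(g[r,190:430]>185)[0]+190;print("lid",r,x.min(),x.max(),plane(p,(x.min(),r),.084),plane(p,(x.max()+1,r),.084))
for cc in (220,240,260,280,300,320,380,400):
    y=np.nonzero(g[90:200,cc]>170)[0]+90;print("front",cc,y.min(),plane(p,(cc,y.min()),.084))
z=np.hstack([cv2.resize(im[125:195,275:345],(560,560),interpolation=2)[:,:400],cv2.resize(im[215:285,270:350],(400,350),interpolation=2) if 0 else cv2.copyMakeBorder(cv2.resize(im[210:280,275:345],(400,400),interpolation=2),0,160,0,0,0)])
cv2.imwrite("pics/z4.png",z)
E
```

```text
brass ((310.23333740234375, 161.23333740234375), 15.949249267578125) ((309.7710266113281, 161.5638427734375), (28.526968002319336, 32.289058685302734), 177.35012817382812)Traceback (most recent call last):
  File "<stdin>", line 10, in <module>
cv2.error: OpenCV(4.12.0) /io/opencv/modules/imgproc/src/shapedescr.cpp:361: error: (-201:Incorrect size of input array) There should be at least 5 points to fit the ellipse in function 'fitEllipseNoDirect'
```

```bash
python3 - <<'E'
from h import *
import json
np.set_printoptions(precision=4,suppress=True)
p=json.load(open("w2.json"));im=cv2.imread("pics/w2.png");h=cv2.cvtColor(im,cv2.COLOR_BGR2HSV)
g=cv2.cvtColor(im,cv2.COLOR_BGR2GRAY)
L=np.median(g[140:180,230:270]);print("lid",L)
m=np.zeros_like(g);m[130:190,280:339]=(g[130:190,280:339]<.82*L)*255
c2=max(cv2.findContours(m,0,2)[0],key=cv2.contourArea);e=cv2.fitEllipse(c2);print("ring",e,cv2.boundingRect(c2))
for r in range(152,170):print(r,g[r,294:328].tolist())
gr=cv2.inRange(h,(45,80,40),(90,255,255));red=cv2.inRange(h,(0,120,60),(8,255,255))|cv2.inRange(h,(170,120,60),(180,255,255))
def cen(m,a,b,cc,d):
    ys,xs=np.nonzero(m[b:d,a:cc]);return xs.mean()+a,ys.mean()+b
rd=cen(red,338,150,355,172);gd=cen(gr,300,188,320,202);print("dots",rd,gd,plane(p,rd,.0845),plane(p,gd,.0845))
print("ringC",plane(p,e[0],.0865))
for r in (135,150,175,200):
    x=np.nonzero(g[r,190:430]>.8*L)[0]+190;print("lid",r,x.min(),x.max(),plane(p,(x.min(),r),.084),plane(p,(x.max()+1,r),.084))
for cc in (220,240,260,280,300,320):
    y=np.nonzero(g[90:200,cc]>.8*L)[0]+90;print("front",cc,y.min(),plane(p,(cc,y.min()),.084))
A=cv2.resize(im[125:195,275:345],(400,400),interpolation=2);B=cv2.resize(im[210:280,275:345],(400,400),interpolation=2)
cv2.imwrite("pics/z4.png",np.hstack([A,B]))
E
```

```text
lid 185.0
ring ((310.1593322753906, 159.61334228515625), (50.817771911621094, 52.23393249511719), 25.571073532104492) (284, 133, 53, 54)
152 [145, 146, 149, 140, 131, 138, 134, 137, 134, 131, 134, 136, 128, 130, 129, 130, 133, 127, 130, 136, 130, 126, 129, 135, 138, 138, 129, 128, 128, 144, 154, 150, 145, 145]
153 [142, 146, 139, 134, 132, 138, 138, 132, 128, 132, 133, 135, 134, 133, 133, 132, 135, 133, 133, 132, 130, 135, 132, 137, 139, 132, 134, 131, 132, 128, 150, 149, 141, 140]
154 [139, 144, 113, 121, 137, 139, 135, 134, 134, 137, 135, 132, 131, 127, 135, 135, 133, 132, 129, 134, 127, 130, 130, 135, 140, 136, 131, 131, 130, 121, 123, 142, 149, 138]
155 [147, 121, 103, 128, 130, 136, 137, 135, 137, 134, 136, 134, 133, 135, 136, 136, 139, 133, 138, 133, 130, 132, 132, 133, 140, 133, 130, 133, 132, 126, 104, 137, 147, 140]
156 [147, 113, 104, 129, 137, 140, 138, 134, 139, 139, 139, 142, 138, 140, 147, 146, 144, 142, 145, 142, 146, 137, 138, 140, 140, 140, 134, 134, 134, 125, 102, 117, 141, 145]
157 [138, 119, 100, 129, 137, 131, 138, 112, 105, 105, 103, 96, 63, 51, 57, 57, 52, 52, 
[... 1981 characters left out ...]
6, 110, 134, 145, 141]
dots (np.float64(345.3888888888889), np.float64(160.86111111111111)) (np.float64(310.1714285714286), np.float64(194.62857142857143)) [0.5078 0.2591 0.0845] [0.529  0.2226 0.0845]
ringC [0.4987 0.2306 0.0865]
lid 135 208 412 [0.4576 0.1539 0.084 ] [0.501  0.3181 0.084 ]
lid 150 209 410 [0.4696 0.1504 0.084 ] [0.513  0.3145 0.084 ]
lid 175 212 408 [0.4906 0.1455 0.084 ] [0.5339 0.3092 0.084 ]
lid 200 214 406 [0.5123 0.1395 0.084 ] [0.5558 0.3038 0.084 ]
front 220 113 [0.4434 0.1694 0.084 ]
front 240 113 [0.4476 0.1851 0.084 ]
front 260 113 [0.4517 0.2008 0.084 ]
front 280 113 [0.4559 0.2165 0.084 ]
front 300 113 [0.4601 0.2323 0.084 ]
front 320 113 [0.4642 0.248  0.084 ]
```

View pics/z4.png

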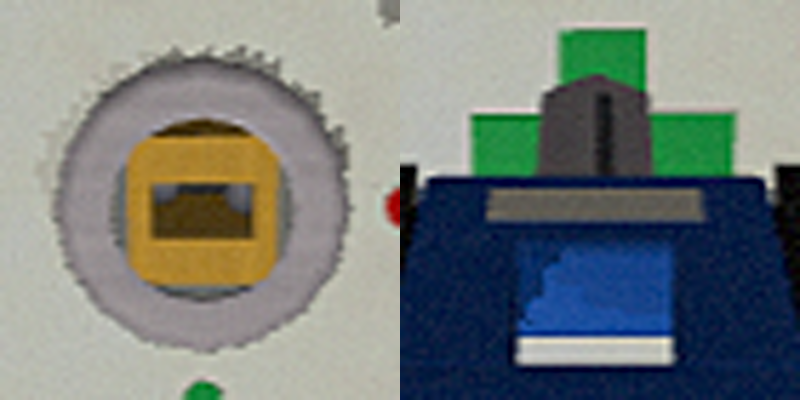

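The left zoom shows the slot at columns 301–319 and rows 156.5–166.8, centred at (310,161.7) and parallel to the image rows. The right zoom shows the blade tip at about (309.5,223) with straight shoulders at about row 227 — the key hangs square in the grip.

```bash
python3 - <<'E'
from h import *
import json
np.set_printoptions(precision=4,suppress=True)
p=json.load(open("w2.json"));T=np.array([.5273,.2216])
yaw=np.radians(165.2);tx=np.array([np.cos(yaw),np.sin(yaw)]);ty=np.array([np.sin(yaw),-np.cos(yaw)])
rel=lambda P:np.array([(P[:2]-T)@tx,(P[:2]-T)@ty])*1000
print("slot",plane(p,(310,161.7),.088),rel(plane(p,(310,161.7),.088)))
print("slot corners",rel(plane(p,(300.9,156.5),.088)),rel(plane(p,(319,166.8),.088)))
print("ring",rel(plane(p,(310.16,159.61),.0865)))
for r,z in((223,.1594),(226.8,.1654)):print("tip",rel(plane(p,(309.4,r),z)))
print("sh",rel(plane(p,(299.7,227),.1654)),rel(plane(p,(318.9,227),.1654)))
print("head top bar etc", rel(plane(p,(309.5,241),.1915)))
E
```

```text
slot [0.5001 0.2301 0.088 ] [28.4313  1.2689]
slot corners [32.8208 -6.3147] [24.0851  8.8407]
ring [29.9132  1.4073]
tip [1.842  0.6452]
tip [1.6322 0.6342]
sh [ 1.496  -5.5587] [1.4932 6.6997]
head top bar etc [3.808  0.6415]
```

Call:
jog_arm --motion '[{"x":1.0,"y":0.06,"z":0,"ax":0,"ay":0,"az":0},{"x":1.9,"y":0,"z":0.8,"ax":0,"ay":0,"az":0},{"x":0,"y":0,"z":2.2,"ax":0,"ay":0,"az":0},{"x":0,"y":0,"z":2.2,"ax":0,"ay":0,"az":0},{"x":0,"y":0,"z":0.9,"ax":0,"ay":0,"az":0}]'

```text
time_s: 8.5
tool_pos: [0.4976, 0.2292, 0.1367]
tool_rot: [-179.9, -0.1, 165.2]
force: [-0.3, -0.1, 0.0]
grip_width: 0.0336
grasp_force: 45.0
```

Call:
jog_arm --motion '[{"x":0,"y":0,"z":0,"ax":0,"ay":0,"az":0},{"x":0,"y":0,"z":0,"ax":0,"ay":0,"az":0},{"x":0,"y":0,"z":0,"ax":0,"ay":0,"az":0},{"x":0,"y":0,"z":0,"ax":0,"ay":0,"az":0},{"x":0,"y":0,"z":0,"ax":0,"ay":0,"az":0}]'

```text
time_s: 9.0
tool_pos: [0.4999, 0.2297, 0.1392]
tool_rot: [180.0, 0.1, 165.1]
force: [-0.2, 0.3, -1.0]
grip_width: 0.0334
grasp_force: 45.0
```

```bash
python3 - <<'E'
from h import *
import json
np.set_printoptions(precision=4,suppress=True)
o=env.get_obs();p=env.camera_params("wrist");im=env.read_camera("wrist")[:,:,::-1];cv2.imwrite("pics/w3.png",im)
s=env.read_camera("scene")[:,:,::-1];d=env.read_camera("side")[:,:,::-1];cv2.imwrite("pics/s3.png",s);cv2.imwrite("pics/d3.png",d)
p["extrinsics"]=np.array(p["extrinsics"]).tolist();json.dump(p,open("w3.json","w"))
print(o["tool_pos"],o["tool_rot"],o["force"])
c=proj(p,[.5,.23,.09]).astype(int);print(c)
k=lambda im,x,y,w,h,s:cv2.resize(im[y:y+h,x:x+w],None,fx=s,fy=s,interpolation=cv2.INTER_CUBIC)
A=k(im,c[0]-50,c[1]-55,100,100,4);B=k(s,285,125,40,50,8);C=k(d,230,215,40,50,8)
o=np.zeros((600,800,3),np.uint8);o[:400,:400]=A;o[:400,400:720]=B;cv2.imwrite("pics/z5.png",np.hstack([A,cv2.resize(C,(320,400))])[:, :720])
E
```

```text
[0.4999 0.2297 0.1392] [179.9622   0.0572 165.0954] [-0.1932  0.2774 -0.99  ]
[308 220]
```

View pics/z5.png

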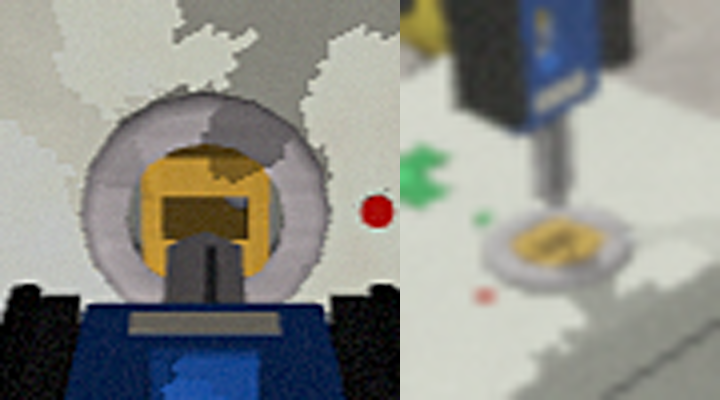

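The wrist zoom shows the tip (205,235) just over the slot (columns 162–248, upper edge at row 197, crop coordinates). The side zoom shows the blade right above the brass plug. I'll compute what offset is left.

```bash
python3 - <<'E'
from h import *
import json
np.set_printoptions(precision=4,suppress=True)
p=json.load(open("w3.json"));T=np.array([.4999,.2297])
yaw=np.radians(165.1);tx=np.array([np.cos(yaw),np.sin(yaw)]);ty=np.array([np.sin(yaw),-np.cos(yaw)])
rel=lambda u,v,z:(lambda P:np.array([(P[:2]-T)@tx,(P[:2]-T)@ty])*1000)(plane(p,(258+u/4,165+v/4),z))
print("slot top edge L/R",rel(162,197,.088),rel(248,197,.088))
print("red dot",rel(377,211,.0845))
print("tip",rel(205,235,.0991),"shoulders",rel(163,250,.1051),rel(244,250,.1051))
print("brass sides",rel(142,200,.088),rel(270,200,.088))
E
```

```text
slot top edge L/R [ 3.8011 -6.7394] [3.791  8.0041]
red dot [-0.1276 30.7166]
tip [1.266  0.6089] shoulders [ 1.113  -6.1124] [1.1036 6.8264]
brass sides [  3.2553 -10.1758] [ 3.2402 11.7841]
```

Call:
jog_arm --motion '[{"x":0.07,"y":0.02,"z":0.2,"ax":0,"ay":0,"az":0},{"x":0,"y":0,"z":0.4,"ax":0,"ay":0,"az":0},{"x":0,"y":0,"z":0.4,"ax":0,"ay":0,"az":0},{"x":0,"y":0,"z":0.4,"ax":0,"ay":0,"az":0},{"x":0,"y":0,"z":0.2,"ax":0,"ay":0,"az":0}]'

```text
time_s: 9.65
tool_pos: [0.4985, 0.2297, 0.1218]
tool_rot: [-180.0, -0.0, 165.1]
force: [1.0, 0.3, 0.1]
grip_width: 0.0334
grasp_force: 45.0
```

```bash
python3 -c "
from h import *
o=env.get_obs();print(o['tool_pos'],o['tool_rot'],o['force'],o['wrist_torque'],o['grip_width'])"
```

```text
[0.49851513 0.22971254 0.121792  ] [-1.79962756e+02 -4.54093127e-02  1.65101454e+02] [1.00137572 0.32450226 0.10146466] [ 0.0266572  -0.09554127  0.02066763] 0.03341871907048693
```

Call:
jog_arm --motion '[{"x":0,"y":0,"z":0.3,"ax":0,"ay":0,"az":4.2},{"x":0,"y":0,"z":0.2,"ax":0,"ay":0,"az":-8.4},{"x":0,"y":0,"z":0.2,"ax":0,"ay":0,"az":8.4},{"x":0,"y":0,"z":0.2,"ax":0,"ay":0,"az":-8.4},{"x":0,"y":0,"z":0.1,"ax":0,"ay":0,"az":4.2}]'

```text
time_s: 10.15
tool_pos: [0.4988, 0.2298, 0.1122]
tool_rot: [-180.0, -0.0, 165.2]
force: [-0.3, 0.2, 0.5]
grip_width: 0.0335
grasp_force: 45.0
```

Call:
jog_arm --motion '[{"x":0,"y":0,"z":0.2,"ax":0,"ay":0,"az":4.2},{"x":0,"y":0,"z":0.2,"ax":0,"ay":0,"az":-8.4},{"x":0,"y":0,"z":0.2,"ax":0,"ay":0,"az":8.4},{"x":0,"y":0,"z":0.2,"ax":0,"ay":0,"az":-8.4},{"x":0,"y":0,"z":0.1,"ax":0,"ay":0,"az":4.2}]'

```text
time_s: 10.65
tool_pos: [0.4993, 0.2292, 0.104]
tool_rot: [-180.0, 0.0, 165.2]
force: [0.2, -1.9, 5.2]
grip_width: 0.0337
grasp_force: 45.0
```

Call:
jog_arm --motion '[{"x":0,"y":0,"z":0.1,"ax":0,"ay":0,"az":4.2},{"x":0,"y":0,"z":0.1,"ax":0,"ay":0,"az":-8.4},{"x":0,"y":0,"z":0.1,"ax":0,"ay":0,"az":8.4},{"x":0,"y":0,"z":0.1,"ax":0,"ay":0,"az":-8.4},{"x":0,"y":0,"z":0.1,"ax":0,"ay":0,"az":4.2}]'

```text
time_s: 11.15
tool_pos: [0.5001, 0.2302, 0.0997]
tool_rot: [179.9, 0.1, 165.2]
force: [0.6, -0.3, 2.3]
grip_width: 0.0336
grasp_force: 45.0
```

Call:
jog_arm --motion '[{"x":0,"y":0,"z":0.1,"ax":0,"ay":0,"az":4.2},{"x":0,"y":0,"z":0.1,"ax":0,"ay":0,"az":-8.4},{"x":0,"y":0,"z":0.05,"ax":0,"ay":0,"az":8.4},{"x":0,"y":0,"z":0,"ax":0,"ay":0,"az":-8.4},{"x":0,"y":0,"z":0,"ax":0,"ay":0,"az":4.2}]'

```text
time_s: 11.65
tool_pos: [0.4991, 0.2304, 0.0962]
tool_rot: [179.9, 0.0, 165.3]
force: [0.5, 0.8, 0.4]
grip_width: 0.0339
grasp_force: 45.0
```

Call:
jog_arm --motion '[{"x":0,"y":0,"z":0.05,"ax":0,"ay":0,"az":0},{"x":0,"y":0,"z":0.05,"ax":0,"ay":0,"az":0},{"x":0,"y":0,"z":0.05,"ax":0,"ay":0,"az":0},{"x":0,"y":0,"z":0,"ax":0,"ay":0,"az":0},{"x":0,"y":0,"z":0,"ax":0,"ay":0,"az":0}]'

```text
time_s: 12.15
tool_pos: [0.4992, 0.2304, 0.0957]
tool_rot: [180.0, 0.1, 165.2]
force: [-2.0, -0.4, 6.7]
grip_width: 0.0332
grasp_force: 45.0
```

Call:
jog_arm --motion '[{"x":0,"y":0,"z":0.05,"ax":0,"ay":0,"az":4.2},{"x":0,"y":0,"z":0.05,"ax":0,"ay":0,"az":-8.4},{"x":0,"y":0,"z":0,"ax":0,"ay":0,"az":8.4},{"x":0,"y":0,"z":0,"ax":0,"ay":0,"az":-8.4},{"x":0,"y":0,"z":0,"ax":0,"ay":0,"az":4.2}]'

```text
time_s: 12.65
tool_pos: [0.4993, 0.2304, 0.0955]
tool_rot: [180.0, 0.1, 165.3]
force: [-3.2, -1.2, 12.0]
grip_width: 0.0334
grasp_force: 45.0
```

```bash
python3 - <<'E'
from h import *
np.set_printoptions(precision=4,suppress=True)
o=env.get_obs();print(o['tool_pos'],o['tool_rot'],o['force'],o['wrist_torque'],o['grip_width'],o['qpos'])
p=env.camera_params("wrist");im=env.read_camera("wrist")[:,:,::-1];cv2.imwrite("pics/w4.png",im)
h=cv2.cvtColor(im,cv2.COLOR_BGR2HSV);m=cv2.inRange(h,(100,110,25),(128,255,255))
h0=cv2.cvtColor(cv2.imread("pics/w3.png"),cv2.COLOR_BGR2HSV);m0=cv2.inRange(h0,(100,110,25),(128,255,255))
for c in (294,300,306,312,318,324):print(c,np.nonzero(m0[:300,c])[0][:1],np.nonzero(m[:300,c])[0][:1])
s=env.read_camera("scene");d=env.read_camera("side");cv2.imwrite("pics/s4.png",s[:,:,::-1]);cv2.imwrite("pics/d4.png",d[:,:,::-1])
E
```

```text
[0.4993 0.2304 0.0955] [179.9626   0.0695 165.3189] [-3.2365 -1.219  11.9571] [-0.039   0.783  -0.0374] 0.03339303524936677 [ -8.1939  13.2599 -21.6884 105.6095   5.5294  62.0739  43.3738]
294 [241] [241]
300 [241] [241]
306 [241] [241]
312 [241] [241]
318 [241] [241]
324 [241] [241]
```

Call:
jog_arm --motion '[{"x":0,"y":0,"z":0,"ax":0,"ay":0,"az":4},{"x":0,"y":0,"z":0,"ax":0,"ay":0,"az":6},{"x":0,"y":0,"z":0,"ax":0,"ay":0,"az":7},{"x":0,"y":0,"z":0,"ax":0,"ay":0,"az":7},{"x":0,"y":0,"z":0,"ax":0,"ay":0,"az":6}]' --squeeze 55

```text
time_s: 13.3
tool_pos: [0.4995, 0.2305, 0.0956]
tool_rot: [179.9, 0.1, 134.9]
force: [-3.0, -1.1, 9.9]
grip_width: 0.0335
grasp_force: 55.0
```

Call:
jog_arm --motion '[{"x":0,"y":0,"z":0,"ax":0,"ay":0,"az":6},{"x":0,"y":0,"z":0,"ax":0,"ay":0,"az":6},{"x":0,"y":0,"z":0,"ax":0,"ay":0,"az":6},{"x":0,"y":0,"z":0,"ax":0,"ay":0,"az":6},{"x":0,"y":0,"z":0,"ax":0,"ay":0,"az":6}]'

```text
time_s: 13.8
tool_pos: [0.4997, 0.2305, 0.0956]
tool_rot: [179.9, -0.0, 104.9]
force: [-2.8, -0.8, 10.3]
grip_width: 0.0333
grasp_force: 55.0
```

```bash
python3 -c "
from h import *
o=env.get_obs();print(o['tool_pos'],o['tool_rot'],o['force'],o['wrist_torque'],o['grip_width'],o['qpos'])"
```

```text
[0.4997139 0.2304596 0.0955955] [ 1.79863994e+02 -1.78551690e-03  1.04940444e+02] [-2.78852714 -0.76448123 10.3247733 ] [-0.15231179  0.5376848   0.09725184] 0.033297794326326687 [-14.20920461  12.66393262 -14.89590145 105.81662846   3.69958739
  61.84898842 -15.55767174]
```

Call:
jog_arm --motion '[{"x":0,"y":0,"z":0,"ax":0,"ay":0,"az":6},{"x":0,"y":0,"z":0,"ax":0,"ay":0,"az":6},{"x":0,"y":0,"z":0,"ax":0,"ay":0,"az":6},{"x":0,"y":0,"z":0,"ax":0,"ay":0,"az":6},{"x":0,"y":0,"z":0,"ax":0,"ay":0,"az":6}]'

```text
time_s: 14.3
tool_pos: [0.4999, 0.2298, 0.0956]
tool_rot: [179.9, -0.0, 74.9]
force: [-2.2, -1.4, 10.4]
grip_width: 0.0335
grasp_force: 55.0
```

```bash
python3 -c "
from h import *
o=env.get_obs();print(o['tool_pos'],o['tool_rot'],o['force'],o['wrist_torque'],o['grip_width'],o['qpos'][6])"
```

```text
[0.49993023 0.22982756 0.09557829] [ 1.79863969e+02 -3.22482166e-02  7.49224647e+01] [-2.21346225 -1.38238617 10.42596818] [-0.36528525  0.5438382   0.13794369] 0.03352531782208644 -44.89163340056615
```

Call:
jog_arm --motion '[{"x":0,"y":0,"z":0,"ax":0,"ay":0,"az":1.5},{"x":0,"y":0,"z":0,"ax":0,"ay":0,"az":1.5},{"x":0,"y":0,"z":0,"ax":0,"ay":0,"az":1},{"x":0,"y":0,"z":0,"ax":0,"ay":0,"az":0},{"x":0,"y":0,"z":0,"ax":0,"ay":0,"az":0}]'

```text
time_s: 14.8
tool_pos: [0.4999, 0.2298, 0.0956]
tool_rot: [179.9, -0.0, 71.2]
force: [-2.5, -2.0, 11.4]
grip_width: 0.033
grasp_force: 55.0
```

```bash
python3 -c "
from h import *
o=env.get_obs();print(o['tool_pos'],o['tool_rot'],o['force'],o['wrist_torque'],o['grip_width'],o['qpos'][6])"
```

```text
[0.49991879 0.2297907  0.09558   ] [ 1.79869565e+02 -3.84229400e-02  7.11641696e+01] [-2.46267102 -2.01852229 11.41649175] [-0.40265531  0.52147794  0.10601718] 0.03298632604194202 -48.56577335376437
```

Call:
jog_arm --motion '[{"x":0,"y":0,"z":0,"ax":0,"ay":0,"az":2},{"x":0,"y":0,"z":0,"ax":0,"ay":0,"az":2},{"x":0,"y":0,"z":0,"ax":0,"ay":0,"az":0},{"x":0,"y":0,"z":0,"ax":0,"ay":0,"az":0},{"x":0,"y":0,"z":0,"ax":0,"ay":0,"az":0}]'

```text
time_s: 15.3
tool_pos: [0.4999, 0.2297, 0.0956]
tool_rot: [179.9, -0.0, 67.2]
force: [-2.2, -2.6, 9.6]
grip_width: 0.0333
grasp_force: 55.0
```

```bash
python3 -c "
from h import *
o=env.get_obs();print(o['tool_pos'],o['tool_rot'],o['force'],o['wrist_torque'],o['grip_width'],o['qpos'][6])"
```

```text
[0.49989061 0.22973925 0.09557342] [ 1.79873894e+02 -4.33186022e-02  6.71629984e+01] [-2.16654867 -2.56528193  9.64338145] [-0.40903706  0.57211975  0.08005007] 0.033276281824809316 -52.480036428986914
```

Call:
jog_arm --motion '[{"x":0,"y":0,"z":0,"ax":0,"ay":0,"az":2},{"x":0,"y":0,"z":0,"ax":0,"ay":0,"az":2},{"x":0,"y":0,"z":0,"ax":0,"ay":0,"az":0},{"x":0,"y":0,"z":0,"ax":0,"ay":0,"az":0},{"x":0,"y":0,"z":0,"ax":0,"ay":0,"az":0}]'

```text
time_s: 15.8
tool_pos: [0.4999, 0.2297, 0.0956]
tool_rot: [179.9, -0.0, 63.2]
force: [-2.9, -1.6, 10.7]
grip_width: 0.0331
grasp_force: 55.0
```

```bash
python3 -c "
from h import *
o=env.get_obs();print(o['tool_pos'],o['tool_rot'],o['force'],o['wrist_torque'],o['grip_width'],o['qpos'][6])"
```

```text
[0.49987073 0.22972391 0.09558852] [ 1.79881092e+02 -4.95534896e-02  6.31637859e+01] [-2.92489024 -1.61283715 10.73926092] [-0.37900732  0.55327034  0.10736208] 0.03310438643587209 -56.39204955215352
```

Call:
jog_arm --motion '[{"x":0,"y":0,"z":0,"ax":0,"ay":0,"az":1.5},{"x":0,"y":0,"z":0,"ax":0,"ay":0,"az":1.5},{"x":0,"y":0,"z":0,"ax":0,"ay":0,"az":0},{"x":0,"y":0,"z":0,"ax":0,"ay":0,"az":0},{"x":0,"y":0,"z":0,"ax":0,"ay":0,"az":0}]'

```text
time_s: 16.3
tool_pos: [0.4999, 0.2297, 0.0956]
tool_rot: [179.9, -0.1, 60.2]
force: [-1.5, -2.0, 11.0]
grip_width: 0.0334
grasp_force: 55.0
```

```bash
python3 - <<'E'
from h import *
np.set_printoptions(precision=4,suppress=True)
t=[]
for n in("scene","side","wrist"):
    t.append(env.get_obs()["wrist_torque"]);im=env.read_camera(n);cv2.imwrite(f"pics/{n}5.png",im[:,:,::-1])
o=env.get_obs();print(o['tool_pos'],o['tool_rot'],o['force'],np.array(t+[o["wrist_torque"]]),o['grip_width'])
for f in("pics/w4.png","pics/wrist5.png"):
    h=cv2.cvtColor(cv2.imread(f),cv2.COLOR_BGR2HSV);m=cv2.inRange(h,(100,110,25),(128,255,255));m[300:]=0
    ys,xs=np.nonzero(m);print(f,xs.min(),xs.max(),[(c,int(np.nonzero(m[:,c])[0][0])) for c in range(285,336,6) if m[:,c].any()])
E
```

```text
[0.4999 0.2297 0.0956] [179.8863  -0.0536  60.1643] [-2.6301 -1.5903 11.1941] [[-0.4536  0.5319  0.1664]
 [-0.4789  0.611   0.0904]
 [-0.4593  0.5881  0.115 ]
 [-0.4329  0.6124  0.2059]] 0.033569035380672615
pics/w4.png 38 609 [(285, 241), (291, 241), (297, 241), (303, 241), (309, 241), (315, 241), (321, 241), (327, 241), (333, 241)]
pics/wrist5.png 6 639 [(285, 241), (291, 241), (297, 241), (303, 241), (309, 241), (315, 241), (321, 241), (327, 241), (333, 241)]
```

```bash
python3 - <<'E'
from h import *
p=env.camera_params("wrist");c=proj(p,[.4999,.2300,.088]);print(c)
for f in("pics/w4.png","pics/wrist5.png"):
    h=cv2.cvtColor(cv2.imread(f),cv2.COLOR_BGR2HSV);m=cv2.inRange(h,(12,110,40),(35,255,255));m[245:]=0;m[:200]=0;m[:,:260]=0;m[:,360:]=0
    ys,xs=np.nonzero(m);print(f,len(xs))
    P=[]
    for x in range(xs.min(),xs.max()+1):
        y=ys[xs==x]
        if len(y):P.append((x,int(y.min()),int(y.max()),len(y)))
    print(P)
E
```

```text
[307.69976046 248.96418544]
pics/w4.png 405
[(289, 236, 239, 4), (290, 234, 239, 6), (291, 233, 239, 7), (292, 232, 239, 8), (293, 232, 239, 8), (294, 231, 239, 9), (295, 231, 239, 9), (296, 230, 239, 10), (297, 229, 239, 11), (298, 229, 239, 11), (299, 228, 239, 12), (300, 228, 239, 12), (301, 228, 239, 12), (302, 228, 239, 12), (303, 228, 239, 12), (304, 227, 239, 13), (305, 227, 239, 13), (306, 227, 239, 13), (307, 227, 239, 13), (308, 227, 239, 13), (309, 227, 239, 13), (310, 227, 239, 13), (311, 227, 239, 13), (312, 227, 239, 13), (313, 228, 239, 12), (314, 228, 239, 12), (315, 228, 239, 12), (316, 228, 239, 12), (317, 228, 239, 12), (318, 229, 239, 11), (319, 229, 239, 11), (320, 230, 239, 10), (321, 230, 239, 10), (322, 231, 239, 9), (323, 232, 239, 8), (324, 232, 239, 8), (325, 233, 239, 7), (326, 234, 239, 6), (327, 235, 239, 5)]
pics/wrist5.png 449
[(286, 239, 240, 2), (287, 237, 240, 4), (288, 236, 240, 5), (289, 235, 240, 6), (290, 234, 240, 7), (291, 233, 240, 8), (292, 232, 240, 9), (293, 231, 240, 10), (294, 231, 240, 10), (295, 230, 240, 11), (296, 230, 240, 11), (297, 229, 240, 12), (298, 229, 240, 12), (299, 228, 240, 13), (300, 228, 240, 13), (301, 227, 240, 14), (302, 227, 240, 14), (303, 227, 240, 14), (304, 227, 240, 14), (305, 227, 240, 14), (306, 227, 240, 14), (307, 227, 240, 14), (308, 227, 240, 14), (309, 227, 240, 14), (310, 227, 240, 14), (311, 227, 240, 14), (312, 227, 240, 14), (313, 227, 239, 13), (314, 227, 239, 13), (315, 228, 239, 12), (316, 228, 238, 11), (317, 228, 238, 11), (318, 229, 238, 10), (319, 229, 240, 12), (320, 229, 240, 12), (321, 230, 240, 11), (322, 231, 240, 10), (323, 232, 240, 9), (324, 234, 240, 7), (325, 236, 240, 5), (326, 237, 240, 4), (327, 237, 240, 4), (328, 238, 240, 3), (329, 240, 240, 1)]
```

```bash
python3 - <<'E'
import cv2,numpy as np
for f in("pics/w3.png","pics/w4.png","pics/wrist5.png"):
    g=cv2.imread(f)[:,:,2]; print(f)
    for r in range(222,243,1 if f!="pics/w3.png" else 30):print(r," ".join(f"{v:3d}" for v in g[r,284:334:2]))
E
```

```text
pics/w3.png
222 155 156 158 104 105 186 183 128  75  80  77  76  79  78  77  80  77  74 166 178 185 106 130 158 154
pics/w4.png
222  95  95  99  97  89  94  96  97  92  94  98  93  93  94  94 112 156 104  86  86 152 105  92  97  92
223  98  94 102  93  91  94  93  96  91  93  90  89  95  94  88  85 111  86  93  87 105  87  91  91  91
224 102  96  94  99  97  94  92  95  92  92  94  91  93  94  95  94  87  92  95  90  89 100  92  91  97
225 102 101  96  93  98  98  97  94 101  98  99  90  87  92  94  90  97  95  95  98  96  97  98  93  95
226 103  97  92  97  96  98  98  95  90  96  92  88  83  81  90  93  93  92 101  96  95  94  96  96 101
227  97  97 101 104 100  98  94  97  90  87  82  82  84  82  83  89  90  92  95  98  95  94  97  97  96
228  96 102  97  93  96  95  98  87  79  71  86  82  88  76  83  84  81  87  95  99  95  99  97  94  96
229  99  92  99  94  93  93  84  85  78  78  78  85  81  77  76  74  80  83  84  92  95  97  94 100  95
230  98  96  96  94  88  82  85  87  87  91  89  88  82  74  81  76  76  77  80  84  92  93  96  91  94
231  97  93  98  97  87 110 115 112 
[... 2711 characters left out ...]
  99 106 105 109 106 101 107  98 105 104 108 109 105 104  70  58  83  96  90
237  87  89 108 107 106 103 101 100 104 105 104 101 105  99 107 105 113 111 102 105  86  50  62  92  88
238  88 102 107 103 108 107 103 104 106 108 106 102 107 100 103 113 115  88 105 106 110  47  42  92  94
239  88 104 112 106 104 111 107 106 108 106 111 106 107 106 112  89  52  70 108 107 114  58  50  88  99
240 103 119 126 123 121 116 114 120 123 120 120 118 122 121  81  52  55  49 124 117 116  73  59 104 106
241   0   0   0   0   0   0   0   0   0   0   0   0   0   0   0   1   0   0   0   0   0   0   1   0   4
242   0   0   0   0   2   0   4   0   4   0   0   2   0   0   0   0   0   0   0   0   0   3   0   0   0
```

The plug plate's front edge shows in these pixel values, tilted against the tool, so I can use it to measure the plug angle.

```bash
cat > plug.py <<'E'
from h import *
def plug(im,p,lo=288,hi=312):
    g=cv2.GaussianBlur(im[:,:,0],(3,3),0).astype(float);P=[]
    for c in range(lo,hi,1):
        col=g[222:241,c]
        for i in range(16,0,-1):      # from the head upward: bright brass until it drops
            if col[i]<93:
                P.append(plane(p,(c,222+i+(93-col[i])/(col[i+1]-col[i]+1e-6)),.088)[:2]);break
    P=np.array(P);d=cv2.fitLine(P.astype(np.float32)*1000,cv2.DIST_HUBER,0,.01,.01).ravel()
    a=np.degrees(np.arctan2(d[1],d[0])); a=a if a>0 else a+180
    return a,len(P)
E
python3 - <<'E'
from plug import *
p=env.camera_params("wrist")
print(plug(cv2.imread("pics/wrist5.png")[:,:,::-1],p))
E
```

```text
(np.float32(168.87854), 24)
```

Call:
jog_arm --motion '[{"x":0,"y":0,"z":0,"ax":0,"ay":0,"az":1.5},{"x":0,"y":0,"z":0,"ax":0,"ay":0,"az":1.5},{"x":0,"y":0,"z":0,"ax":0,"ay":0,"az":0},{"x":0,"y":0,"z":0,"ax":0,"ay":0,"az":0},{"x":0,"y":0,"z":0,"ax":0,"ay":0,"az":0}]'

```text
time_s: 16.95
tool_pos: [0.4998, 0.2297, 0.0956]
tool_rot: [179.9, -0.1, 57.2]
force: [-2.1, -2.2, 10.4]
grip_width: 0.0332
grasp_force: 55.0
```

```bash
cat > chk.py <<'E'
from plug import *
np.set_printoptions(precision=4,suppress=True)
t=[];a=[]
for i in range(4):
    o=env.get_obs();t.append(np.r_[o["wrist_torque"][2],o["force"]]);p=env.camera_params("wrist");im=env.read_camera("wrist");a.append(float(plug(im,p)[0]))
print(o['time_s'],o['tool_pos'],o['tool_rot'],np.mean(t,0),"edge",np.round(a,1),o['grip_width'])
h=cv2.cvtColor(im,cv2.COLOR_RGB2HSV);m=cv2.inRange(h,(100,110,25),(128,255,255))
print([int(np.nonzero(m[:300,c])[0][0]) for c in range(285,336,6)])
E
python3 chk.py
```

```text
17.1 [0.4998 0.2297 0.0956] [179.89    -0.0558  57.162 ] [ 0.1156 -2.076  -1.5339 10.5229] edge [166.  166.2 166.5 166.5] 0.033199572796310556
[241, 241, 241, 241, 241, 241, 241, 241, 241]
```

Call:
jog_arm --motion '[{"x":0,"y":0,"z":0,"ax":0,"ay":0,"az":1.5},{"x":0,"y":0,"z":0,"ax":0,"ay":0,"az":1},{"x":0,"y":0,"z":0,"ax":0,"ay":0,"az":0},{"x":0,"y":0,"z":0,"ax":0,"ay":0,"az":0},{"x":0,"y":0,"z":0,"ax":0,"ay":0,"az":0}]'

```text
time_s: 17.65
tool_pos: [0.4998, 0.2298, 0.0956]
tool_rot: [179.9, -0.1, 54.7]
force: [-1.8, -0.9, 11.4]
grip_width: 0.0333
grasp_force: 55.0
```

```bash
python3 chk.py
```

```text
17.8 [0.4998 0.2297 0.0956] [179.8927  -0.0559  54.6828] [ 0.1521 -2.1886 -1.6729 10.8799] edge [165.  165.3 164.6 165.2] 0.03341427040215986
[241, 241, 241, 241, 241, 241, 241, 241, 241]
```

Call:
jog_arm --motion '[{"x":0,"y":0,"z":0,"ax":0,"ay":0,"az":1},{"x":0,"y":0,"z":0,"ax":0,"ay":0,"az":1},{"x":0,"y":0,"z":0,"ax":0,"ay":0,"az":0},{"x":0,"y":0,"z":0,"ax":0,"ay":0,"az":0},{"x":0,"y":0,"z":0,"ax":0,"ay":0,"az":0}]'

```text
time_s: 18.35
tool_pos: [0.4997, 0.2297, 0.0956]
tool_rot: [179.9, -0.1, 52.7]
force: [-1.8, -2.2, 11.4]
grip_width: 0.0334
grasp_force: 55.0
```

```bash
python3 chk.py
```

```text
18.5 [0.4997 0.2298 0.0956] [179.894   -0.0578  52.6915] [ 0.2548 -2.0968 -2.003  10.9924] edge [165.2 165.4 165.1 165.3] 0.03358512166996464
[241, 241, 241, 241, 241, 241, 241, 241, 241]
```

The torque jumped to 0.25 N·m and the plug edge stopped at 165.2°, so the plug is at its 90° stop. The key is still fully home (z 0.0956, 11 N of push) and has not slipped in the grip. I'll hand it in now.

```bash
python3 -c "
from cell import env
print(env.sign_off())"
```

```text
the job is handed in; nothing more can be done
None
```

The job is handed in at 18.5 s: the blue key is fully home in the white box's lock, turned a quarter turn clockwise to its stop and still gripped there. I kept well clear of the salt shaker, but did not look at it again at the end.

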